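Set and lock the back fence of a paper trimmer

ROBOT

A 7-joint arm with a two-finger parallel gripper is mounted at the origin on the work surface. World frame = base frame: x ahead of the robot, y to its left, z up, the work surface at z = 0. Lengths are in m, angles in rad, forces in N, time in s.
With the tool pointing down it reaches from about 0.425 to 0.8 m from the base axis. Payload 8.3 kg.
Tool frame: the origin (TCP) lies between the finger pads, 19 mm behind the fingertips; this is the grasp point; z points along the fingers, y is the line along which they close (so a half turn about z gives the same grasp; the last joint's range is limited). The gripper opens to 85 mm and grips with 20 to 120 N. Pads are 22 mm wide; open, the fingers measure 114 mm over their backs; the gripper's body (76 mm by 85 mm) begins 54 mm behind the grasp point. The pads swing forward as they close: fully open they stand 13 mm farther back than shut.
Start: joints at [-1.189, 0.383, 0.016, 1.37, -0.006, 1.388, -0.046], TCP at [0.269, 0.564, 0.25] pointing down, gripper open.
Joint ranges: [-2.95, 2.95], [-0.25, 2.06], [-1.52, 1.56], [0.18, 2.33], [-1.44, 4.58], [0.02, 2.06], [-3.01, 3.01]. Speed limits (rad/s): [2.39, 2.39, 3.01, 3.01, 3.14, 3.14, 3.14].

INTERFACE

Orientations are given as a unit quaternion [x, y, z, w].
In Python, from plant import ctrl gives the robot as it stands.
- The arm moves only by the tool play_rows, never from a script. Its argument "series" is a list of rows, each an object with "rot": the turn, a rotation vector about the tool's x, y, z in rad, a list of three; "travel": the shift along the tool's x, y, z in cm, a list of three; "fingers": the finger opening in cm, from 0 to 8.54. A call has 1 to 5 rows; each row shifts and turns the commanded pose from where the row before left it, along the tool's axes as they then stand; what a row does not reach is not made up. A row lasts 1/10 s, in which the tool goes at most 50 mm and 8.59 degrees, less where a joint would pass 70% of its speed; a pose out of reach is approached as far as the arm can. A call is refused whole if a number of a shift passes 5 or a number of a turn 0.15, either way. A call with a gripper value outside its range is refused whole. The fingers move at their own pace and stop on an object; "newtons" is the grip in N (left out, the last holds). Time passes only in rows, so rows that do not move let the fingers close. It gives the time, the measured TCP pose, the force, the opening and the grip force at its end, in the units of the state.
- ctrl.get_state(): the state, without advancing time (a new reading comes with each control period).
- ctrl.grab_frame(name): name is "scene" or "side" or "wrist"; returns a dict with "pixels" (384x512x3 uint8, red, green, blue), "range_z" (384x512 float32, m along the optical axis (not along the pixel's ray), 0 where there is no reading), "intrinsics" (3x3 intrinsics, pixels), "world_from_camera" (4x4, takes a point from camera to world coordinates). Camera axes: x right, y down, z forward; pixel columns grow to the right and rows downward; lengths in m; the calibration is good to about 2 mm. A picture is of the moment at which its call begins.
- ctrl.hand_in(): hands the job in; it is judged then, once.
The state is a dict: "t": time; "joint_positions": joint angles; "joint_vel": joint speeds; "joint_efforts": joint torques, N m; "tcp_pos": TCP position; "tcp_rot": TCP orientation; "wrist_force": force on the tool from outside, world axes, zero at the start; "ft_torque": the same for the moment, N m; "opening": opening from 0.0 (shut) to 1.0 (fully open); "finger_force": force on a finger pad.
Only numpy, scipy, OpenCV 4.12 (cv2) and the standard library are available. Lean on these libraries where they do the work, as an engineer would, in place of code of your own. Each camera call takes 0.05 s, during which the arm holds its last target. There are 200 camera calls.

TASK

Set up the paper trimmer: take the spring-return back fence by its long bar, on the side to which the cam lever is swung out, and draw it from its far stop until the bar's front face (the face towards the cutter) is level with the pencil line on the strip of masking tape. Keep your hand round the bar so that the fence stays on the line against its spring, and slide along the bar to sweep the cam lever fully closed, square across the bar and against its stop. Finish still gripping the bar firmly, with the fence on the line and the lever closed; leave the ribbon spool, gift box, scissors and eraser where they are.

Things in the scene. Friction and masses are not known exactly. Their poses are not given: they have to be found in the camera images.
- trimmer: paper trimmer, fixed: grey bed 400 mm (x) by 360 mm (y), its top 24 mm above the table; origin on the table under the bed's middle, x axis away from the cutter. The cutting rail with its black head runs along y at x = -165 mm, up to 82 mm above the table. A guide rail 20 mm wide, 12 mm high lies along x in the middle of the bed
- bar: the fence's aluminium bar along y: 12 mm thick (x -6 to +6), y -100 to +150 mm, z 1.5 to 30 mm; origin on the bed's top (24 mm above the table) at the guide rail's middle, axes as the trimmer's; front face = -x face. The carriage behind it fills x +6 to +68, y -32 to +30 mm, up to z 25 mm; the rest of its back is free
- lever (a joint): cam lever angle, rad: 0 = closed against its stop (square across the bar, pointing to -x, the cutter); up to 0.85 = open, swung out to the bar's +y side. Stays where it is left. Closing takes a sideways push of 2 to 8 N where it crosses the bar, harder towards the end
- lever_pivot (a point): the lever's upright pivot axis at mid-thickness; in the bar's frame at x +30, y +25, z +37.5 mm. The lever is a black blade 14 mm wide, 10 mm thick, reaching 95 mm from this axis and passing over the bar with its underside 2.5 mm above the bar's top (hub up to 47 mm above the bed)
- lever_tip (a point): end of the cam lever, 95 mm from the pivot axis, at the middle of its thickness
- bar_face (a point): point on the lower edge of the bar's front face, at y = -75 mm of the bar; axes as the bar's
- mark (a point): middle of the pencil line on the strip of masking tape (24 x 60 mm, flat on the bed, right of the guide rail at y = -75 mm of the trimmer); the line runs along y, parallel to the bar; axes as the trimmer's. The bar's front face belongs at x = 0 of this point
- spool: ribbon spool, 68 mm across, 28 mm high, on the table; origin under its centre. Leave alone
- giftbox: small lidded gift box 104 x 79 x 56 mm on the table; origin under its centre. Leave alone
- scissors: scissors about 180 mm long and 10 mm high, lying on the table; origin at the rivet. Leave alone
- eraser: eraser 42 x 18 x 11 mm lying on the bed near its right edge, outside the bar's path; origin under its centre. Leave alone
- bar_top (a point): point on the bar's top over the guide rail (x 0, y 0, z 30 mm of the bar). The fence slides only along x, bar centre from x = -60 to +90 mm of the trimmer. A spring reel at the rail's far end draws it back (+x) with 3 to 4 N, so with the lever open it runs back to its far stop when let go; the closed lever presses a brake shoe on the rail and holds it with some 15 N

How it is judged:
On the way, in this order (a step that is already met when the one before it is completed fails the run):
1. the fence stands on the pencil line, lever still open, with the hand round the bar (x of bar_face in the frame of mark between -0.0025 and 0.0025 m and value of joint lever above 0.55 rad and x of the grasp point in the frame of bar between -0.012 and 0.012 m and z of the grasp point in the frame of bar below 0.042 m), for 0.2 s.
2. the lever is closed with the fence still on the line and the hand round the bar (x of bar_face in the frame of mark between -0.0025 and 0.0025 m and value of joint lever below 0.07 rad and x of the grasp point in the frame of bar between -0.012 and 0.012 m and z of the grasp point in the frame of bar below 0.042 m), for 0.2 s.
At the end, for the whole second after the job is handed in: front face of the bar within 2.5 mm of the pencil line, lever within 0.07 rad of its stop, and the fingers round the bar (TCP within 12 mm of the bar's centre plane and at most 12 mm above its top) pressing on it with more than 8 N (all of step 2 and contact force between the fingers and bar_c0 above 8 N); the arm keeps its last pose, push and grip.
It fails at once if the lever is moved while the hand is not round the bar (value of joint lever between 0.07 and 0.55 rad and (x of the grasp point in the frame of bar above 0.02 m or x of the grasp point in the frame of bar below -0.02 m or z of the grasp point in the frame of bar above 0.05 m)).
It fails at once if the lever is closed with the fence away from the line (value of joint lever below 0.35 rad and (x of bar_face in the frame of mark above 0.008 m or x of bar_face in the frame of mark below -0.008 m)).
It fails at once if a bystander is moved (distance of any of spool, giftbox, scissors, eraser from where it was at the start of the episode above 0.02 m).
It also fails if it takes over 38 s, if anything falls off the work surface, if the arm or the gripper's body presses on something with over 40 N, if the wrist force passes 120 N, or if a joint passes its speed limit or range.

## Working session

There is one attempt and no reset: what is moved stays moved. The work goes in short steps, Python scripts to look and compute and a tool call to move; the robot and the scene stay as the last step left them, time stands still between calls to the robot, and variables do not carry over. Pictures are saved under pics/ and viewed, at most 10 in all, crops included, and the job is handed in when it is done.

Besides the shell and the picture viewer there is one more tool, called after "Emit:" as a command line: name --argument value ..., lists and objects as JSON in quotes. play_rows: Moves the arm, as the interface text tells. Its arguments: {"type":"object","properties":{"series":{"type":"array","items":{"type":"object","properties":{"rot":{"type":"array","items":{"type":"number"}},"travel":{"type":"array","items":{"type":"number"}},"fingers":{"type":"number"}}}},"newtons":{"type":"number"}},"required":["series"]}

```bash
mkdir -p pics; cat > h.py <<'E'
import numpy as np, cv2
from plant import ctrl
def grab(n):
    f=ctrl.grab_frame(n); np.savez(f'{n}.npz',**f); return f
def save(f,name): cv2.imwrite(f'pics/{name}.png',cv2.cvtColor(f['pixels'],cv2.COLOR_RGB2BGR))
def cloud(f):
    K=f['intrinsics'];T=f['world_from_camera'];z=f['range_z']
    v,u=np.mgrid[:z.shape[0],:z.shape[1]]
    P=np.stack([(u-K[0,2])/K[0,0]*z,(v-K[1,2])/K[1,1]*z,z],-1)
    return P@T[:3,:3].T+T[:3,3]
def ray(f,uv,h):
    K=f['intrinsics'];T=f['world_from_camera'];uv=np.atleast_2d(uv)
    d=np.c_[(uv[:,0]-K[0,2])/K[0,0],(uv[:,1]-K[1,2])/K[1,1],np.ones(len(uv))]@T[:3,:3].T
    return T[:3,3]+d*((h-T[2,3])/d[:,2])[:,None]
E
python3 - <<'E'
from h import *
s=ctrl.get_state();print(s)
ims=[]
for n in('scene','side'):
    f=grab(n);save(f,n+'0');print(n,f['world_from_camera'].round(3).tolist(),f['intrinsics'][0,0])
E
```

```text
{'t': 0.0, 'joint_positions': array([-1.18893029,  0.38422275,  0.01636288,  1.37118004, -0.00628226,
        1.38821548, -0.04649065]), 'joint_vel': array([-0.00031568, -0.00061449,  0.00029215, -0.00063991, -0.00035504,
        0.00207369, -0.00015098]), 'joint_efforts': array([-7.56386817e-04, -6.27619600e+01,  8.43907725e-01, -3.71809208e+01,
        1.64315023e-02,  1.46752317e-02,  1.11623316e-05]), 'tcp_pos': array([0.26866411, 0.56377477, 0.24897665]), 'tcp_rot': array([ 2.20512304e-01,  9.75383693e-01, -9.68851531e-04, -1.93664225e-04]), 'wrist_force': array([ 0.76288463,  0.55464958, -0.28459195]), 'ft_torque': array([0.00997077, 0.00555791, 0.02152026]), 'finger_force': 0.0, 'opening': 1.001728199752096}
scene [[-0.448, 0.72, -0.53, 1.243], [0.894, 0.363, -0.263, 0.354], [0.003, -0.591, -0.806, 1.15], [0.0, 0.0, 0.0, 1.0]] 416.1982510670467
side [[0.997, -0.05, 0.055, 0.46], [-0.074, -0.732, 0.677, -0.806], [0.006, -0.679, -0.734, 0.954], [0.0, 0.0, 0.0, 1.0]] 402.5580751538943
```

View pics/scene0.png

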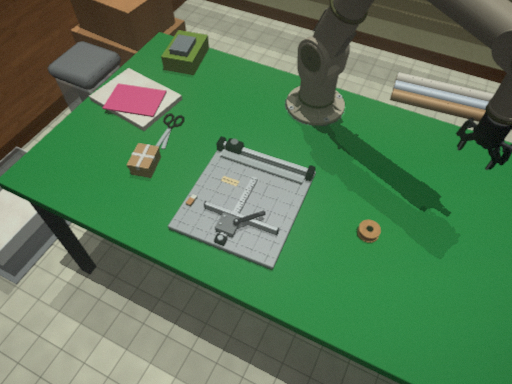

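View pics/side0.png

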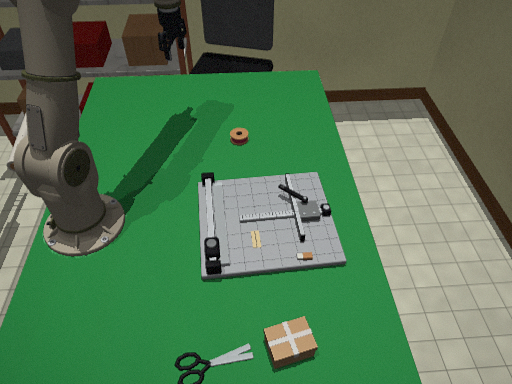

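The scene view shows the bed around (245,205), bar (205,205)–(277,231), the lever swung out to about (265,213), and tape at (230,181). In the side view the bar runs (288,177)–(303,239), with the tape at (256,239). The spool, box, scissors and eraser are all clear of the bar.

```bash
python3 - <<'E'
from h import *
big=[]
for n in('scene','side'):
    f=dict(np.load(n+'.npz'));P=cloud(f);X,Y,Z=P[...,0],P[...,1],P[...,2]
    reg=(X>.3)&(X<.95)&(abs(Y)<.4)&(f['range_z']>0)
    bed=reg&(abs(Z-.024)<.006)
    m=cv2.morphologyEx(bed.astype('uint8'),cv2.MORPH_OPEN,np.ones((3,3)))
    k,l,st,_=cv2.connectedComponentsWithStats(m);i=1+st[1:,4].argmax();Q=P[l==i]
    r=cv2.minAreaRect(Q[:,:2].astype('float32'));print(n,'bed z',np.median(Q[:,2]).round(4),r)
    c=np.array(r[0]);
    top=reg&(Z>.050)&(Z<.058)&(np.hypot(X-c[0],Y-c[1])<.25)
    k,l,st,_=cv2.connectedComponentsWithStats(top.astype('uint8'))
    for i in range(1,k):
        if st[i,4]>25:
            q=P[l==i];print(' top',st[i],cv2.minAreaRect(q[:,:2].astype('float32')),np.median(q[:,2]).round(4))
    hsv=cv2.cvtColor(f['pixels'],cv2.COLOR_RGB2HSV)
    y=(hsv[...,0]>15)&(hsv[...,0]<35)&(hsv[...,1]>50)&(hsv[...,2]>100)&bed
    k,l,st,_=cv2.connectedComponentsWithStats(cv2.dilate(y.astype('uint8'),np.ones((3,3))))
    for i in range(1,k):
        if st[i,4]>15:
            v,u=np.where((l==i)&y);w=ray(f,np.c_[u,v],.024);print(' tape',st[i],cv2.minAreaRect(w[:,:2].astype('float32')))
    if n=='scene': u0,v0,w,h=165,130,160,140
    else: u0,v0,w,h=190,160,165,120
    big.append(cv2.resize(f['pixels'][v0:v0+h,u0:u0+w],(640,480) if n=='side' else (640,560),interpolation=cv2.INTER_CUBIC))
    cv2.imwrite(f'pics/{n}1.png',big[-1][...,::-1])
E
```

```text
scene bed z 0.0251 ((0.5720834136009216, -0.030324473977088928), (0.35084086656570435, 0.36071866750717163), 3.321711540222168)
 top [226 147  82  26 265] ((0.38141217827796936, -0.033472537994384766), (0.0312843918800354, 0.2964576780796051), 5.50662899017334) 0.055
 top [204 201  42  33 317] ((0.6666765213012695, -0.05733457952737808), (0.07501377910375595, 0.13923457264900208), 3.6010866165161133) 0.0529
 top [247 219  32  13 107] ((0.6288018822669983, 0.07435523718595505), (0.015195246785879135, 0.10063664615154266), 4.136931896209717) 0.0548
 tape [220 175  20  12 148] ((0.5086286067962646, -0.11031364649534225), (0.02176242507994175, 0.057374510914087296), 2.3534743785858154)
 tape [358 219  23  21 370] ((0.47755008935928345, 0.37027308344841003), (0.06762391328811646, 0.05829070135951042), 1.8534013032913208)
side bed z 0.0243 ((0.5711033344268799, -0.032797425985336304), (0.3471934497356415, 0.3636781573295593), 2.6283154487609863)
 top [285 173   9  18  65] ((0.627628743648529, 0.0832788497209549), (0.01194312795996666, 0.07557948678731918), 3.7070746421813965) 0.0543
 top [205 177  10  60 321] ((0.3779619038105011, 0.0008115991950035095), (0.025181541219353676, 0.2366037368774414), 0.9354704022407532) 0.0557
 top [290 194  28  43 269] ((0.6646162867546082, -0.048794008791446686), (0.07190007716417313, 0.160804882645607), 3.1560020446777344) 0.0529
 top [208 255  12   5  28] ((0.3917575478553772, -0.19009162485599518), (0.02999219112098217, 0.010694533586502075), 7.956928730010986) 0.0554
 tape [241 127   7   5  24] ((0.5017512440681458, 0.3996278643608093), (0.0023268694058060646, 0.01930529810488224), 47.67989730834961)
 tape [229 128   6   9  34] ((0.45069944858551025, 0.3852505683898926), (0.0367964543402195, 0.007141981739550829), 70.8557357788086)
 tape [250 230  12  19 193] ((0.5087801218032837, -0.11073117703199387), (0.023101527243852615, 0.05849248543381691), 4.073606967926025)
```

View pics/side1.png

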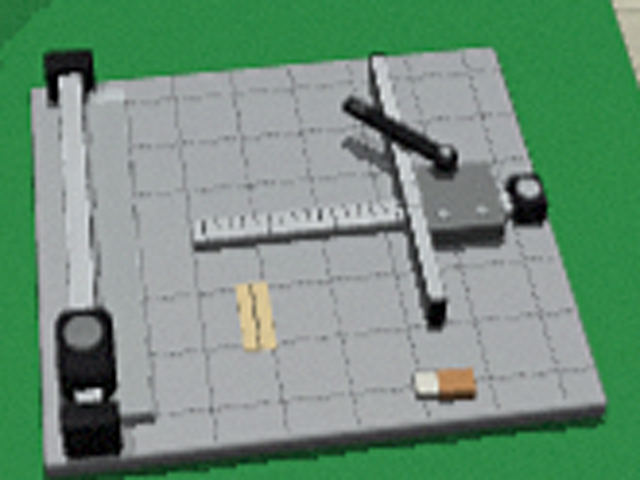

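The side crop (×~3.9) shows the pencil line down the tape's middle at about (256,316). The bar runs (376,58)–(435,318), and the lever crosses it with its tip at (352,103). Next I'll fit the yaw, the line and the bar axis.

```bash
cat >> h.py <<'E'
def pencil(f):
    """pencil line points at z=.024 from tape mask"""
    P=cloud(f);hsv=cv2.cvtColor(f['pixels'],cv2.COLOR_RGB2HSV);g=cv2.cvtColor(f['pixels'],cv2.COLOR_RGB2GRAY).astype(float)
    y=(abs(P[...,0]-.509)<.03)&(abs(P[...,1]+.11)<.045)&(hsv[...,0]>10)&(hsv[...,0]<38)&(hsv[...,1]>50)
    m=cv2.morphologyEx(y.astype('uint8'),cv2.MORPH_CLOSE,np.ones((5,5)))
    m=cv2.erode(m,np.ones((3,3)));v,u=np.where(m);w=ray(f,np.c_[u,v],.024)[:,:2];gg=g[v,u];d=np.clip(np.percentile(gg,60)-8-gg,0,None)
    c=np.average(w,axis=0,weights=d);C=np.cov((w-c).T,aweights=d);e=np.linalg.eigh(C)[1][:,1];e*=np.sign(e[1])
    return c,np.degrees(np.arctan2(-e[0],e[1])),d.sum(),w.mean(0)
def bartop(f,c0,s0=.061,lo=-.1,hi=.15):
    """bar top centreline by brightness at z=.054, about a guess origin c0: sample profiles across"""
    g=cv2.cvtColor(f['pixels'],cv2.COLOR_RGB2GRAY).astype('float32');K=f['intrinsics'];T=np.linalg.inv(f['world_from_camera'])
    ex=np.array([np.cos(s0),np.sin(s0)]);ey=np.array([-ex[1],ex[0]]);xs=np.arange(-.02,.0201,.0005);out=[]
    for yy in np.arange(lo,hi,.004):
        w=np.array([[*(c0+ex*a+ey*yy),.054] for a in xs])@T[:3,:3].T+T[:3,3];p=w@K.T;p=(p[:,:2]/p[:,2:]).astype('float32')
        out.append(cv2.remap(g,p[:,0],p[:,1],cv2.INTER_LINEAR)[:,0])
    return xs,np.arange(lo,hi,.004),np.array(out)
E
python3 - <<'E'
from h import *
for n in('scene','side'):
    f=dict(np.load(n+'.npz'));print(n,'pencil',pencil(f))
    P=cloud(f);X,Y,Z=np.moveaxis(P,-1,0)
    m=(Z>.051)&(Z<.058)&(abs(X-(.635-.061*(Y+.03)))<.013)&(Y>-.14)&(Y<.135)
    q=P[m];k=(Y[m]<-.07)|(Y[m]>.06)
    a=np.polyfit(q[k,1],q[k,0],1);print('bar fit',np.degrees(-a[0]),'x at y=-.027',np.polyval(a,-.027),'y range',q[:,1].min(),q[:,1].max())
    xs,ys,o=bartop(f,np.array([.636,-.027]))
    for i in range(0,len(ys),8): print(ys[i].round(3),o[i,::5].astype(int))
E
```

```text
scene pencil (array([ 0.50817585, -0.11270627]), np.float64(3.013964463280511), np.float64(135.19999999999993), array([ 0.50867516, -0.11034884]))
bar fit 3.1812715929245843 x at y=-.027 0.6354947998696591 y range -0.12904250350779717 0.12458709135762469
-0.1 [172 172 172 168 158 136 124 124 134 121 105 119 140 154 164 172 171]
-0.068 [172 173 173 173 172 175 185 191 194 170 130  99  80  81  81  81 112]
-0.036 [170 172 171 171 166 172 185 191 194 180 143 101  86  83  83  82  84]
-0.004 [191 190 192 190 190 192 195 196 195 183 143 121 121 128 131 130 130]
0.028 [174 175 175 174 173 173 188 196 201 170 129  86  70  67  65  61  62]
0.06 [ 75  65  66  67  66  63  62  88 116 165 139 109  89  85  85  87 104]
0.092 [120 109 105 121 128 147 176 197 203 187 151 107  88  84  83  86 102]
0.124 [176 177 176 175 175 177 185 194 200 201 161 116  87  81  81  83 108]
side pencil (array([ 0.50834566, -0.10947974]), np.float64(2.925973743607218), np.float64(803.4000000000001), array([ 0.50859633, -0.11084819]))
bar fit 3.2156822804491747 x at y=-.027 0.633597120941515 y range -0.12954750416716265 0.12064465512989131
-0.1 [173 163  92  64  55  89 115 123 121 108 143 166 169 167 168 162 155]
-0.068 [172 178 110  67  68 127 191 192 193 176 169 168 167 169 171 168 156]
-0.036 [101  95  77  64  78 141 192 191 195 155 111 101 103 109 109 115 119]
-0.004 [173 166 120  71  71 140 186 193 196 183 149 123 124 123 120 119 121]
0.028 [ 96  93  86  72  71 143 185 198 199 188 149 159 160 159 157 152  99]
0.06 [158 168 119  63  28  21   8  17  29  30  32  32  44  70 104 138 132]
0.092 [ 67  89  79  67  65  93 182 199 199 191 156 161 165 168 168 170 162]
0.124 [167 168 173 103  60  85 192 195 194 181 154 160 161 164 165 167 162]
```

```bash
cat >> h.py <<'E'
from scipy.spatial.transform import Rotation as Ro
def plan(tgt,ang,n):
    """print n rows (travel cm, rot rad) to world target, tool y heading ang, pointing down"""
    s=ctrl.get_state();R=Ro.from_quat(s['tcp_rot']);p=s['tcp_pos']
    y=[np.cos(ang),np.sin(ang),0];z=[0,0,-1];G=Ro.from_matrix(np.c_[np.cross(y,z),y,z])
    w=(R.inv()*G).as_rotvec();d=(np.array(tgt)-p)/n
    print('pos',p.round(4),'turn left',w.round(3))
    for i in range(n): print((R*Ro.from_rotvec(w*i/n)).inv().apply(d*100).round(2),(w/n).round(3))
E
python3 - <<'E'
from h import *
plan([.6276,.0993,.2],.055,15)
E
```

```text
pos [0.2687 0.5638 0.2491] turn left [-2.000e-03  1.000e-03  1.071e+00]
[-3.49 -1.77  0.33] [-0.     0.     0.071]
[-3.61 -1.51  0.33] [-0.     0.     0.071]
[-3.71 -1.25  0.33] [-0.     0.     0.071]
[-3.79 -0.98  0.33] [-0.     0.     0.071]
[-3.85 -0.71  0.33] [-0.     0.     0.071]
[-3.89 -0.43  0.33] [-0.     0.     0.071]
[-3.91 -0.16  0.33] [-0.     0.     0.071]
[-3.91  0.12  0.33] [-0.     0.     0.071]
[-3.89  0.4   0.33] [-0.     0.     0.071]
[-3.85  0.68  0.33] [-0.     0.     0.071]
[-3.8   0.95  0.33] [-0.     0.     0.071]
[-3.72  1.22  0.33] [-0.     0.     0.071]
[-3.62  1.48  0.33] [-0.     0.     0.071]
[-3.51  1.74  0.33] [-0.     0.     0.071]
[-3.37  1.98  0.33] [-0.     0.     0.071]
```

Emit:
play_rows --series '[{"travel": [-3.5,-1.8,0.3],"rot": [0,0,0.07],"fingers": 6},{"travel": [-3.6,-1.5,0.3],"rot": [0,0,0.07],"fingers": 6},{"travel": [-3.7,-1.2,0.3],"rot": [0,0,0.07],"fingers": 6},{"travel": [-3.8,-1.0,0.3],"rot": [0,0,0.07],"fingers": 6},{"travel": [-3.9,-0.7,0.3],"rot": [0,0,0.07],"fingers": 6}]'

```text
t: 0.6
tcp_pos: [0.3901, 0.408, 0.2345]
tcp_rot: [0.388, 0.922, -0.0, -0.0]
wrist_force: [0.4, 1.1, -0.4]
opening: 0.708
finger_force: 0.0
```

Emit:
play_rows --series '[{"travel": [-3.9,-0.4,0.3],"rot": [0,0,0.07],"fingers": 6},{"travel": [-3.9,-0.2,0.3],"rot": [0,0,0.07],"fingers": 6},{"travel": [-3.9,0.1,0.3],"rot": [0,0,0.07],"fingers": 6},{"travel": [-3.9,0.4,0.3],"rot": [0,0,0.07],"fingers": 6},{"travel": [-3.8,0.7,0.3],"rot": [0,0,0.07],"fingers": 6}]'

```text
t: 1.1
tcp_pos: [0.5108, 0.2547, 0.2196]
tcp_rot: [0.543, 0.84, -0.0, -0.0]
wrist_force: [0.9, 0.2, 0.6]
opening: 0.701
finger_force: 0.0
```

Emit:
play_rows --series '[{"travel": [-3.8,1.0,0.3],"rot": [0,0,0.07],"fingers": 5},{"travel": [-3.7,1.2,0.3],"rot": [0,0,0.07],"fingers": 5},{"travel": [-3.6,1.5,0.3],"rot": [0,0,0.07],"fingers": 5},{"travel": [-3.5,1.7,0.3],"rot": [0,0,0.07],"fingers": 5},{"travel": [0,0,0],"rot": [0,0,0],"fingers": 5}]'

```text
t: 1.6
tcp_pos: [0.61, 0.1271, 0.2069]
tcp_rot: [0.658, 0.753, -0.002, 0.001]
wrist_force: [-0.9, -0.9, -0.3]
opening: 0.582
finger_force: 0.0
```

```bash
python3 - <<'E'
from h import *
plan([.6276,.0993,.100],.055,4)
print(ctrl.get_state()['t'],ctrl.get_state()['opening'])
E
```

```text
pos [0.61   0.1271 0.2069] turn left [-0.001  0.004  0.08 ]
[-0.74  0.35  2.68] [-0.     0.001  0.02 ]
[-0.73  0.36  2.68] [-0.     0.001  0.02 ]
[-0.73  0.37  2.67] [-0.     0.001  0.02 ]
[-0.72  0.39  2.67] [-0.     0.001  0.02 ]
1.6 0.5816104228708211
```

Emit:
play_rows --series '[{"travel": [-0.8,0.4,2.5],"rot": [0,0,0.02],"fingers": 5},{"travel": [-0.7,0.4,2.5],"rot": [0,0,0.02],"fingers": 5},{"travel": [-0.7,0.4,2.5],"rot": [0,0,0.02],"fingers": 5},{"travel": [-0.7,0.4,2.5],"rot": [0,0,0.02],"fingers": 5},{"travel": [0,0,0],"rot": [0,0,0],"fingers": 5}]'

```text
t: 2.1
tcp_pos: [0.6248, 0.1061, 0.1038]
tcp_rot: [0.684, 0.73, -0.003, -0.002]
wrist_force: [-0.8, 1.3, -0.4]
opening: 0.585
finger_force: 0.0
```

```bash
python3 - <<'E'
from h import *
plan([.6276,.0993,.048],.055,3)
f=grab('wrist');save(f,'wrist0')
E
```

```text
pos [0.6248 0.1061 0.1038] turn left [-0.007  0.002  0.009]
[-0.23  0.09  1.86] [-0.002  0.001  0.003]
[-0.23  0.09  1.86] [-0.002  0.001  0.003]
[-0.23  0.09  1.86] [-0.002  0.001  0.003]
```

View pics/wrist0.png

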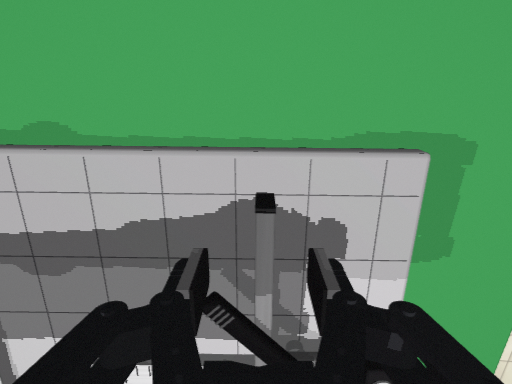

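The wrist view shows the bar between the open fingers: bar end at (265,200), pads at about x=205 and x=312. The lever tip at (210,300) is on the palm side of the fingers, so I can lower.

Emit:
play_rows --series '[{"travel": [-0.2,0.1,1.4],"rot": [-0.002,0,0.003],"fingers": 5},{"travel": [-0.2,0.1,1.4],"rot": [-0.002,0,0.003],"fingers": 5},{"travel": [0,0,1.4],"rot": [-0.002,0,0.003],"fingers": 5},{"travel": [0,0,1.2],"rot": [0,0,0],"fingers": 5},{"travel": [0,0,0],"rot": [0,0,0],"fingers": 5}]'

```text
t: 2.65
tcp_pos: [0.628, 0.1037, 0.0515]
tcp_rot: [0.687, 0.727, 0.001, 0.001]
wrist_force: [-0.7, -0.3, 0.1]
opening: 0.584
finger_force: 0.0
```

```bash
python3 - <<'E'
from h import *
plan([.6274,.101,.048],.055,1)
E
```

```text
pos [0.628  0.1037 0.0515] turn left [0.002 0.001 0.002]
[-0.27 -0.07  0.35] [0.002 0.001 0.002]
```

Close on the bar gently.

Emit:
play_rows --series '[{"travel": [-0.2,0,0.4],"rot": [0,0,0],"fingers": 2.5},{"travel": [0,0,0],"rot": [0,0,0],"fingers": 0.8},{"travel": [0,0,0],"rot": [0,0,0],"fingers": 0.8},{"travel": [0,0,0],"rot": [0,0,0],"fingers": 0.8},{"travel": [0,0,0],"rot": [0,0,0],"fingers": 0.8}]' --newtons 30

```text
t: 3.15
tcp_pos: [0.629, 0.1013, 0.0504]
tcp_rot: [0.687, 0.727, 0.002, 0.002]
wrist_force: [-4.3, -1.5, 2.6]
opening: 0.128
finger_force: 32.7
```

Emit:
play_rows --series '[{"travel": [0,-2,0],"fingers": 0.8},{"travel": [0,-2.5,0],"fingers": 0.8},{"travel": [0,-2.5,0],"fingers": 0.8},{"travel": [0,-2.5,0],"fingers": 0.8},{"travel": [0,0,0],"fingers": 0.8}]'

```text
$.series[0]: bad value
```

Emit:
play_rows --series '[{"travel": [0,-1.0,0],"fingers": 0.8},{"travel": [0,-1.0,0],"fingers": 0.8},{"travel": [0,0,0],"fingers": 0.8},{"travel": [0,0,0],"fingers": 0.8}]'

```text
$.series[0]: bad value
```

```bash
cat >> h.py <<'E'
def check(name,guess):
    """signed x of the bar front face from the pencil line, from the brightness edges of the bar top"""
    f=grab(name);xs,ys,o=bartop(f,np.array(guess),.055)
    return f,xs,ys,o
E
python3 - <<'E'
from h import *
s=ctrl.get_state();print(s['t'],s['tcp_pos'],s['wrist_force'],s['opening'])
# bar origin guess: TCP minus 130 mm along bar
g=s['tcp_pos'][:2]-.130*np.array([-.055,.9985])
for n in('side','scene'):
    f,xs,ys,o=check(n,g);print(n,'guess',g,'pencil',pencil(f))
    for i in range(0,len(ys),4): print(ys[i].round(3),o[i,::4].astype(int))
    save(f,n+'2')
    P=cloud(f);X,Y,Z=np.moveaxis(P,-1,0);x0=g[0]-.055*(Y-g[1])
    m=(Z>.051)&(Z<.058)&(abs(X-x0)<.013)&(Y>-.13)&(Y<-.065);q=P[m];a=np.polyfit(q[:,1],q[:,0],1)
    print('bar x at y=-.111',np.polyval(a,-.111),len(q),'slope',np.degrees(-a[0]),'min/max dev',np.percentile(q[:,0]-np.polyval(a,q[:,1]),[2,98]))
im=[cv2.resize(cv2.imread('pics/side2.png')[150:290,190:360],(680,560),interpolation=cv2.INTER_CUBIC)]
cv2.imwrite('pics/side2c.png',im[0])
E
```

```text
3.15 [0.62899229 0.10131635 0.05037557] [-4.32918226 -1.50334061  2.58788974] 0.12751297625504124
side guess [ 0.63614229 -0.02848865] pencil (array([ 0.50835351, -0.10953937]), np.float64(2.9266219075422337), np.float64(842.0), array([ 0.50859633, -0.11084819]))
-0.1 [179 184 134  88  64  54  59  80  85  91  93  75 115 152 176 178 179 178
 180 165 153]
-0.084 [180 184 140  89  63  58  99 197 202 201 201 197 188 180 179 177 177 179
 179 174 163]
-0.068 [179 179 146  93  67  58  81 182 203 202 201 195 186 179 177 175 173 175
 176 175 163]
-0.052 [177 183 154  93  67  68 100 180 204 204 206 171 121  73  59  58  54  60
  64  64  54]
-0.036 [146 139 118  81  67  75 111 174 202 204 205 173 118  93  85  85  91  94
  96 100 102]
-0.02 [214 167 156 194 127  98 120 179 205 202 204 184 136 128 126 127 122 136
 164 169 161]
-0.004 [179 182 163 116  84  85 130 176 202 203 206 194 163 141 128 130 130 129
 130 128 127]
0.012 [101 102  96  84  70  81 131 178 201 199 188 174 147 134 128 128 128 128
 126 108  87]
0.028 [ 95  96  90  77  69  76  99 161 194 192 203 191 124  95  80  80  82  84
  87  72 
[... 1651 characters left out ...]
148 113  82  72  70  63
  59  59  64]
0.044 [108 107 107 106  96  88  75  63  58  53  53  50  49  50  51  52  54  57
  64  71  75]
0.06 [59 54 51 53 53 53 53 51 55 60 71 86 88 84 82 80 79 77 78 81 83]
0.076 [ 49  64  72  83  98 101 105 111 117 120 123 116 104  91  81  79  79  81
  81  82  83]
0.092 [106 106 105 102  94  88  87  88  89  92  94  92  85  81  79  79  78  78
  80  83  86]
0.108 [47 50 50 51 52 53 64 75 79 84 86 86 86 86 80 74 70 68 68 65 60]
0.124 [42 44 43 42 43 45 46 45 45 44 45 50 64 78 75 65 61 59 58 56 52]
0.14 [71 67 65 62 60 55 54 63 68 70 69 65 63 63 64 65 66 64 61 58 57]
bar x at y=-.111 0.6398054173922745 62 slope 2.1123449751488987 min/max dev [-0.00696444  0.00602945]
```

View pics/side2c.png

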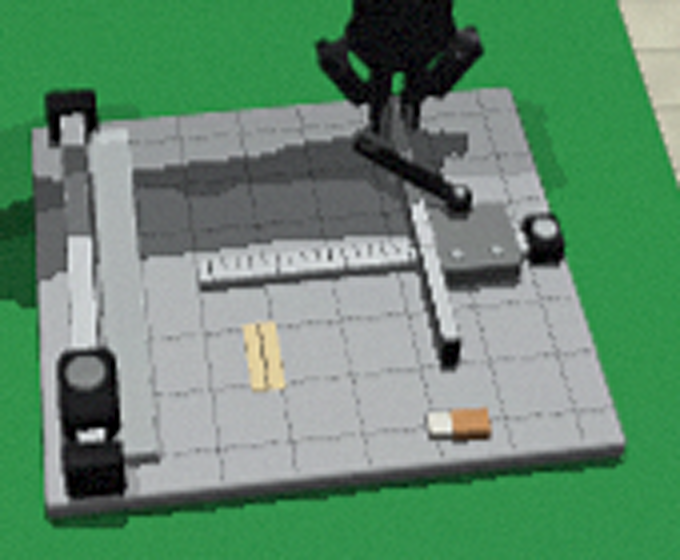

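The side crop shows the fingers round the bar at (400,110), clear of the lever (tip at 360,145). The line is at about (263,355). The moves were refused because "rot" is required in each row, so I'll resend them.

Emit:
play_rows --series '[{"travel": [0,-2,0],"rot": [0,0,0],"fingers": 0.8},{"travel": [0,-2.5,0],"rot": [0,0,0],"fingers": 0.8},{"travel": [0,-2.5,0],"rot": [0,0,0],"fingers": 0.8},{"travel": [0,-2.5,0],"rot": [0,0,0],"fingers": 0.8},{"travel": [0,0,0],"rot": [0,0,0],"fingers": 0.8}]'

```text
t: 3.75
tcp_pos: [0.5337, 0.0961, 0.0504]
tcp_rot: [0.687, 0.727, 0.003, 0.002]
wrist_force: [3.5, -2.1, -4.0]
opening: 0.136
finger_force: 32.3
```

Emit:
play_rows --series '[{"travel": [0,-1.2,0],"rot": [0,0,0],"fingers": 0.8},{"travel": [0,-1.0,0],"rot": [0,0,0],"fingers": 0.8},{"travel": [0,0,0],"rot": [0,0,0],"fingers": 0.8},{"travel": [0,0,0],"rot": [0,0,0],"fingers": 0.8}]'

```text
t: 4.15
tcp_pos: [0.5141, 0.095, 0.0503]
tcp_rot: [0.687, 0.727, 0.003, 0.003]
wrist_force: [3.3, -1.6, 4.9]
opening: 0.129
finger_force: 33.7
```

```bash
cat >> h.py <<'E'
def err(names=('side','scene'),shift=None):
    s=ctrl.get_state();print(s['t'],s['tcp_pos'].round(4),Ro.from_quat(s['tcp_rot']).apply([0,1,0]).round(3),s['wrist_force'].round(1),s['opening'].round(3),s['finger_force'])
    g=shift
    for n in names:
        f=grab(n);P=cloud(f);X,Y,Z=np.moveaxis(P,-1,0);x0=g-.055*(Y+.111)
        m=(Z>.051)&(Z<.058)&(abs(X-x0)<.015)&(Y>-.125)&(Y<-.06);q=P[m];a=np.polyfit(q[:,1],q[:,0],1)
        xs,ys,o=bartop(f,np.array([g-.055*(.0825),-.0285]),.055,-.09,-.03)
        # bright part of the mean profile
        print(n,'depth: face-line',(np.polyval(a,-.111)-.006-pencil0).round(4),len(q),'rel profile',g-pencil0);print(o.mean(0)[::3].astype(int))
    return f
pencil0=.5083
E
python3 - <<'E'
from h import *
x=.6388+ctrl.get_state()['tcp_pos'][0]-.6290
f=err(('scene','side'),x);save(f,'side3')
cv2.imwrite('pics/side3c.png',cv2.resize(cv2.imread('pics/side3.png')[150:290,190:360],(680,560),interpolation=cv2.INTER_CUBIC))
E
```

```text
Traceback (most recent call last):
  File "h.py", line 44, in err
    s=ctrl.get_state();print(s['t'],s['tcp_pos'].round(4),Ro.from_quat(s['tcp_rot']).apply([0,1,0]).round(3),s['wrist_force'].round(1),s['opening'].round(3),s['finger_force'])
                                                                                                                                       ^^^^^^^^^^^^^^^^^^
AttributeError: 'float' object has no attribute 'round'
```

```bash
sed -i "s/s\['opening'\].round(3)/round(s['opening'],3)/" h.py
python3 - <<'E'
from h import *
x=.6388+ctrl.get_state()['tcp_pos'][0]-.6290
f=err(('scene','side'),x);save(f,'side3')
cv2.imwrite('pics/side3c.png',cv2.resize(cv2.imread('pics/side3.png')[150:290,190:360],(680,560),interpolation=cv2.INTER_CUBIC))
E
```

```text
4.15 [0.5141 0.095  0.0503] [0.998 0.057 0.008] [ 3.3 -1.6  4.9] 0.129 33.68053436279297
scene depth: face-line 0.0104 58 rel profile 0.01564416267473323
[168 168 168 168 168 168 168 169 170 174 179 183 185 188 190 188 177 157
 135 114  97  87  84  84  84  84  84]
side depth: face-line 0.0094 76 rel profile 0.01564416267473323
[159 154 156 163 166 167 154 118  87 103 158 192 198 199 200 202 190 154
 125 117 118 121 122 121 119 118 119]
```

View pics/side3c.png

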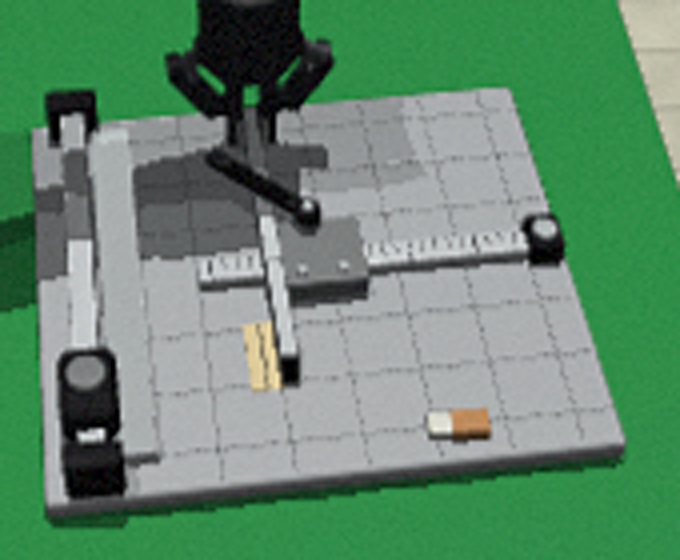

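The side crop shows the bar just right of the pencil line (bar foot at 283,350, line at 262,355), about 10 mm to go. The lever is still open.

Emit:
play_rows --series '[{"travel": [0,-0.5,0],"rot": [0,0,0],"fingers": 0.8},{"travel": [0,-0.5,0],"rot": [0,0,0],"fingers": 0.8},{"travel": [0,0,0],"rot": [0,0,0],"fingers": 0.8},{"travel": [0,0,0],"rot": [0,0,0],"fingers": 0.8},{"travel": [0,0,0],"rot": [0,0,0],"fingers": 0.8}]'

```text
t: 4.75
tcp_pos: [0.5046, 0.0945, 0.0503]
tcp_rot: [0.687, 0.727, 0.003, 0.003]
wrist_force: [3.5, -1.1, 6.1]
opening: 0.13
finger_force: 33.9
```

```bash
python3 - <<'E'
from h import *
x=.6388+ctrl.get_state()['tcp_pos'][0]-.6290
f=err(('scene','side'),x);save(f,'side4')
cv2.imwrite('pics/side4c.png',cv2.resize(cv2.imread('pics/side4.png')[180:280,210:310],(700,600)[::-1],interpolation=cv2.INTER_CUBIC)[:600])
E
```

```text
4.75 [0.5046 0.0945 0.0503] [0.998 0.057 0.009] [ 3.5 -1.1  6.1] 0.13 33.90497088432312
scene depth: face-line 0.0008 54 rel profile 0.006082719561744776
[164 165 166 167 167 167 167 167 168 171 176 182 185 188 190 186 175 155
 133 112  96  86  84  84  84  83  83]
side depth: face-line -0.0005 75 rel profile 0.006082719561744776
[163 166 167 168 169 167 147 107  79 104 164 195 198 198 199 201 191 152
 118 111 113 118 119 121 122 122 122]
```

View pics/side4c.png

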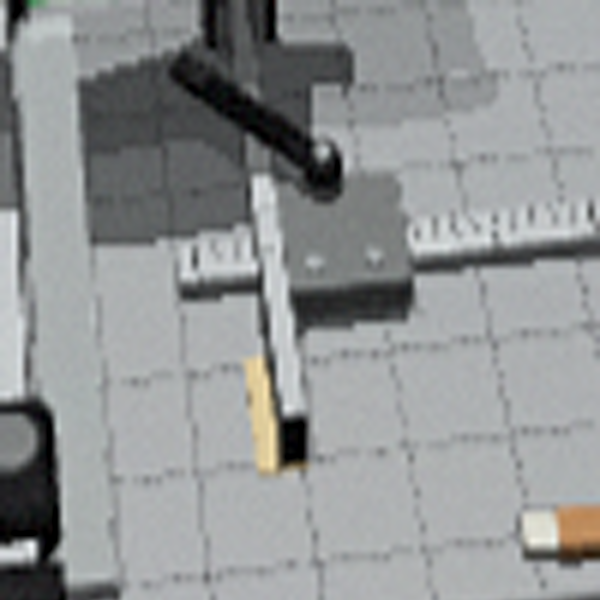

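The close crop shows the bar covering the right half of the tape (tape visible at x≈250–275), with the lever still open. I'll cross-check at bed level using the tape strip that remains visible.

```bash
python3 - <<'E'
from h import *
f=dict(np.load('side.npz'));ex=np.array([.9985,.055]);ey=np.array([-.055,.9985]);c=np.array([.5083,-.111])
K=f['intrinsics'];T=np.linalg.inv(f['world_from_camera']);xs=np.arange(-.018,.0181,.0015)
print((xs*1000).round(1))
for n in('side0','side4'):
    im=cv2.cvtColor(cv2.imread(f'pics/{n}.png'),cv2.COLOR_BGR2RGB).astype('float32')
    for ch,nm in((None,'R-B'),(1,'G')):
        img=im[...,0]-im[...,2] if ch is None else im[...,1]
        acc=[]
        for yy in np.arange(-.02,.021,.004):
            w=np.array([[*(c+ex*a+ey*yy),.024] for a in xs])@T[:3,:3].T+T[:3,3];p=w@K.T;p=(p[:,:2]/p[:,2:]).astype('float32')
            acc.append(cv2.remap(np.ascontiguousarray(img),p[:,0],p[:,1],cv2.INTER_LINEAR)[:,0])
        print(n,nm,np.mean(acc,0).astype(int))
E
```

```text
[-18.  -16.5 -15.  -13.5 -12.  -10.5  -9.   -7.5  -6.   -4.5  -3.   -1.5
   0.    1.5   3.    4.5   6.    7.5   9.   10.5  12.   13.5  15.   16.5
  18. ]
side0 R-B [-4 -4 -6  0 22 48 61 65 65 65 63 53 43 49 59 64 64 65 65 60 39 13  0 -4
 -4]
side0 G [170 170 169 169 172 182 192 195 195 196 192 168 145 157 182 194 196 196
 196 191 181 173 170 169 169]
side4 R-B [-4 -5 -6  0 24 50 63 66 66 66 65 53 32 12  1 -3 -3 -3 -3 -3 -3 -4 -3 -3
 -3]
side4 G [178 177 177 177 178 188 198 202 204 206 203 168 110  74  79 100 110 112
 110 109 116 130 137 145 161]
```

The tape-to-bar transition sits at 0 to +1 mm of the line, so the fence is on the line. Now I'll slide along the bar (tool −x) with a light grip.

Emit:
play_rows --series '[{"travel": [0,0,0],"rot": [0,0,0],"fingers": 0.8},{"travel": [-0.5,0,0],"rot": [0,0,0],"fingers": 0.8},{"travel": [-0.8,0,0],"rot": [0,0,0],"fingers": 0.8},{"travel": [-0.8,0,0],"rot": [0,0,0],"fingers": 0.8},{"travel": [0,0,0],"rot": [0,0,0],"fingers": 0.8}]' --newtons 20

```text
t: 5.35
tcp_pos: [0.5052, 0.0843, 0.0503]
tcp_rot: [0.683, 0.73, 0.007, -0.001]
wrist_force: [2.5, 31.4, 2.0]
opening: 0.133
finger_force: 34.1
```

```bash
python3 - <<'E'
from h import *
err(('scene','side'),.5144)
E
```

```text
5.35 [0.5052 0.0843 0.0503] [0.998 0.066 0.009] [ 2.5 31.4  2. ] 0.133 34.10616159439087
scene depth: face-line 0.0012 60 rel profile 0.006099999999999994
[164 165 166 167 167 168 168 168 169 172 177 182 185 188 190 187 175 155
 133 112  95  86  83  83  83  83  83]
side depth: face-line -0.0003 71 rel profile 0.006099999999999994
[163 166 167 168 169 168 147 107  78 105 166 195 198 198 199 202 191 152
 119 111 114 118 119 121 122 122 122]
```

The bar stays on the line but drags on the pads (31 N), and the grip force hasn't dropped. I'll ease the fingers slightly.

Emit:
play_rows --series '[{"travel": [0,0,0],"rot": [0,0,0],"fingers": 1.15},{"travel": [0,0,0],"rot": [0,0,0],"fingers": 1.15}]' --newtons 20

```text
t: 5.65
tcp_pos: [0.5052, 0.083, 0.0502]
tcp_rot: [0.684, 0.73, 0.007, -0.0]
wrist_force: [2.8, 27.6, 0.9]
opening: 0.133
finger_force: 22.5
```

```bash
python3 - <<'E'
from h import *
err(('scene','side'),.5144)
E
```

```text
5.65 [0.5052 0.083  0.0502] [0.998 0.065 0.009] [ 2.8 27.6  0.9] 0.133 22.481691241264343
scene depth: face-line 0.0005 58 rel profile 0.006099999999999994
[164 166 167 168 168 168 168 168 168 172 177 182 185 188 189 187 175 155
 133 113  96  87  84  83  83  83  83]
side depth: face-line -0.0004 73 rel profile 0.006099999999999994
[163 165 167 168 169 168 147 107  79 105 166 195 199 199 199 200 187 148
 117 111 114 119 119 120 122 122 122]
```

Emit:
play_rows --series '[{"travel": [-0.6,0,0],"rot": [0,0,0],"fingers": 1.15},{"travel": [-0.6,0,0],"rot": [0,0,0],"fingers": 1.15},{"travel": [-0.6,0,0],"rot": [0,0,0],"fingers": 1.15},{"travel": [0,0,0],"rot": [0,0,0],"fingers": 1.15}]' --newtons 20

```text
t: 6.15
tcp_pos: [0.5062, 0.0636, 0.05]
tcp_rot: [0.684, 0.729, 0.006, -0.0]
wrist_force: [3.1, 22.6, 1.8]
opening: 0.139
finger_force: 22.2
```

```bash
python3 - <<'E'
from h import *
err(('scene','side'),.5144)
E
```

```text
6.15 [0.5062 0.0636 0.05  ] [0.998 0.064 0.009] [ 3.1 22.6  1.8] 0.139 22.183977663517
scene depth: face-line 0.0012 58 rel profile 0.006099999999999994
[165 166 167 168 168 168 168 168 169 172 178 182 186 189 190 187 175 156
 133 112  96  86  83  83  83  83  83]
side depth: face-line -0.0003 76 rel profile 0.006099999999999994
[163 166 167 168 169 168 147 107  79 107 168 196 199 199 200 200 181 141
 114 109 113 118 120 122 123 122 122]
```

Emit:
play_rows --series '[{"travel": [-0.6,0,0],"rot": [0,0,0],"fingers": 1.15},{"travel": [-0.6,0,0],"rot": [0,0,0],"fingers": 1.15},{"travel": [-0.6,0,0],"rot": [0,0,0],"fingers": 1.15},{"travel": [-0.6,0,0],"rot": [0,0,0],"fingers": 1.15},{"travel": [0,0,0],"rot": [0,0,0],"fingers": 1.15}]' --newtons 20

```text
t: 6.75
tcp_pos: [0.5075, 0.0401, 0.0498]
tcp_rot: [0.684, 0.73, 0.006, -0.0]
wrist_force: [2.6, 23.5, 1.0]
opening: 0.136
finger_force: 22.9
```

```bash
python3 - <<'E'
from h import *
f=err(('scene','side'),.5144);save(f,'side5')
cv2.imwrite('pics/side5c.png',cv2.resize(cv2.imread('pics/side5.png')[160:260,210:310],(600,600),interpolation=cv2.INTER_CUBIC))
E
```

```text
6.75 [0.5075 0.0401 0.0498] [0.998 0.064 0.008] [ 2.6 23.5  1. ] 0.136 22.889788155443966
scene depth: face-line 0.0012 57 rel profile 0.006099999999999994
[165 166 167 168 169 169 169 169 170 172 176 180 183 186 188 186 174 155
 133 112  96  86  83  82  82  82  82]
side depth: face-line -0.0006 76 rel profile 0.006099999999999994
[133 137 140 142 143 141 128  99  77 107 165 190 193 193 194 195 179 139
 110 104 109 113 113 115 117 116 116]
```

View pics/side5c.png

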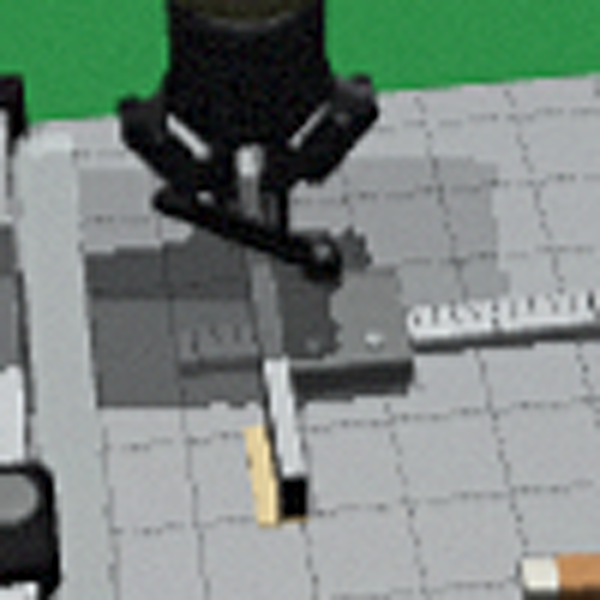

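The crop shows the fingers pushing the lever round (tip at 160,200, hub at 322,258) while the bar stays at the tape's line. I'll continue.

Emit:
play_rows --series '[{"travel": [-0.6,0,0],"rot": [0,0,0],"fingers": 1.15},{"travel": [-0.6,0,0],"rot": [0,0,0],"fingers": 1.15},{"travel": [-0.6,0,0],"rot": [0,0,0],"fingers": 1.15},{"travel": [0,0,0],"rot": [0,0,0],"fingers": 1.15}]' --newtons 20

```text
t: 7.25
tcp_pos: [0.5085, 0.0235, 0.0496]
tcp_rot: [0.683, 0.73, 0.006, -0.001]
wrist_force: [2.6, 28.3, 1.6]
opening: 0.138
finger_force: 23.9
```

```bash
cat >> h.py <<'E'
def lever(n='side'):
    """blade direction from black points at blade height in front of the bar"""
    f=grab(n);P=cloud(f);X,Y,Z=np.moveaxis(P,-1,0);g=cv2.cvtColor(f['pixels'],cv2.COLOR_RGB2GRAY)
    s=ctrl.get_state()['tcp_pos'];m=(Z>.058)&(Z<.073)&(g<70)&(X>.42)&(X<.487)&(Y>-.06)&(Y<.1)
    q=P[m];a=np.polyfit(q[:,0],q[:,1],1);print('lever',n,m.sum(),'angle',.055-np.arctan(a[0]) ,q.min(0).round(3),q.max(0).round(3));return f
E
python3 - <<'E'
from h import *
err(('scene','side'),.5144);lever();lever('scene')
E
```

```text
7.25 [0.5085 0.0235 0.0496] [0.998 0.066 0.008] [ 2.6 28.3  1.6] 0.138 23.876966619864106
scene depth: face-line 0.0012 58 rel profile 0.006099999999999994
[155 157 157 157 156 157 157 157 158 160 162 164 165 166 167 164 155 139
 122 105  92  84  81  80  80  80  80]
side depth: face-line -0.0009 71 rel profile 0.006099999999999994
[114 117 118 118 118 118 111  92  75  98 145 164 168 171 172 172 155 118
  91  86  89  90  90  92  94  95  97]
lever side 59 angle 0.32310796285738386 [ 0.45  -0.001  0.058] [0.486 0.021 0.07 ]Traceback (most recent call last):
  File "<stdin>", line 2, in <module>
  File "h.py", line 58, in lever
    q=P[m];a=np.polyfit(q[:,0],q[:,1],1);print('lever',n,m.sum(),'angle',.055-np.arctan(a[0]) ,q.min(0).round(3),q.max(0).round(3));return f
             ~~~~~~~~~~^^^^^^^^^^^^^^^^^
    raise TypeError("expected non-empty vector for x")
TypeError: expected non-empty vector for x
```

Emit:
play_rows --series '[{"travel": [-0.4,0,0],"rot": [0,0,0],"fingers": 1.15},{"travel": [-0.4,0,0],"rot": [0,0,0],"fingers": 1.15},{"travel": [0,0,0],"rot": [0,0,0],"fingers": 1.15},{"travel": [0,0,0],"rot": [0,0,0],"fingers": 1.15}]' --newtons 20

```text
t: 7.85
tcp_pos: [0.5088, 0.0163, 0.0495]
tcp_rot: [0.683, 0.73, 0.006, -0.001]
wrist_force: [2.5, 30.6, 1.3]
opening: 0.137
finger_force: 24.0
```

```bash
python3 - <<'E'
from h import *
err(('scene','side'),.5144);lever()
E
```

```text
7.85 [0.5088 0.0163 0.0495] [0.998 0.066 0.007] [ 2.5 30.6  1.3] 0.137 24.02941843494773
scene depth: face-line 0.0018 59 rel profile 0.006099999999999994
[148 149 150 151 151 151 151 151 151 151 153 155 157 158 159 157 148 134
 117 102  89  82  80  79  80  80  80]
side depth: face-line -0.0005 73 rel profile 0.006099999999999994
[105 107 107 108 108 107 103  88  73  98 142 160 161 161 161 162 147 110
  82  77  80  82  82  84  85  84  85]
lever side 60 angle 0.16613977736189667 [ 0.446 -0.011  0.058] [0.486 0.009 0.073]
```

Emit:
play_rows --series '[{"travel": [-0.4,0,0],"rot": [0,0,0],"fingers": 1.15},{"travel": [-0.3,0,0],"rot": [0,0,0],"fingers": 1.15},{"travel": [0,0,0],"rot": [0,0,0],"fingers": 1.15},{"travel": [0,0,0],"rot": [0,0,0],"fingers": 1.15}]' --newtons 20

```text
t: 8.4
tcp_pos: [0.5093, 0.009, 0.0494]
tcp_rot: [0.683, 0.73, 0.006, -0.001]
wrist_force: [2.8, 29.5, 1.0]
opening: 0.137
finger_force: 22.9
```

```bash
python3 - <<'E'
from h import *
err(('scene','side'),.5144);lever()
E
```

```text
8.4 [0.5093 0.009  0.0494] [0.998 0.066 0.007] [ 2.8 29.5  1. ] 0.137 22.881539217196405
scene depth: face-line 0.0017 58 rel profile 0.006099999999999994
[141 142 143 144 144 145 145 144 143 144 145 147 148 148 149 148 140 127
 112  99  88  81  80  79  79  79  79]
side depth: face-line -0.0004 70 rel profile 0.006099999999999994
[ 96  98  98  99  99  99  95  83  73  94 133 149 150 149 150 151 137 103
  76  69  72  74  74  77  78  78  79]
lever side 59 angle -0.020081331074007162 [ 0.446 -0.021  0.059] [0.485 0.002 0.071]
```

Lever reads about 0. I'll press a little further to feel the stop.

Emit:
play_rows --series '[{"travel": [-0.3,0,0],"rot": [0,0,0],"fingers": 1.15},{"travel": [0,0,0],"rot": [0,0,0],"fingers": 1.15},{"travel": [0,0,0],"rot": [0,0,0],"fingers": 1.15}]' --newtons 20

```text
t: 8.85
tcp_pos: [0.5093, 0.0076, 0.0494]
tcp_rot: [0.683, 0.731, 0.006, -0.002]
wrist_force: [0.9, 34.1, 2.7]
opening: 0.134
finger_force: 31.8
```

Emit:
play_rows --series '[{"travel": [-0.3,0,0],"rot": [0,0,0],"fingers": 1.15},{"travel": [0,0,0],"rot": [0,0,0],"fingers": 1.15},{"travel": [0,0,0],"rot": [0,0,0],"fingers": 1.15}]' --newtons 20

```text
t: 9.15
tcp_pos: [0.5093, 0.0074, 0.0494]
tcp_rot: [0.682, 0.731, 0.007, -0.003]
wrist_force: [0.9, 43.2, 3.0]
opening: 0.134
finger_force: 37.9
```

```bash
python3 - <<'E'
from h import *
err(('scene','side'),.5144);lever()
E
```

```text
9.15 [0.5093 0.0074 0.0494] [0.998 0.07  0.006] [ 0.9 43.2  3. ] 0.134 37.94761374592781
scene depth: face-line 0.0012 57 rel profile 0.006099999999999994
[138 139 139 140 140 139 138 137 137 138 140 141 142 143 144 143 136 124
 110  98  87  82  80  80  80  80  80]
side depth: face-line -0.001 75 rel profile 0.006099999999999994
[ 96  98  99  99  99  99  95  83  72  91 128 143 144 145 145 145 131  98
  74  69  72  75  76  77  79  78  78]
lever side 59 angle -0.03433321915040415 [ 0.446 -0.024  0.059] [ 0.485 -0.007  0.072]
```

The stop is felt: no further travel while the force rises. I'll ease the push a little and grip firmly.

Emit:
play_rows --series '[{"travel": [0.4,0,0],"rot": [0,0,0],"fingers": 1.1},{"travel": [0,0,0],"rot": [0,0,0],"fingers": 0.8},{"travel": [0,0,0],"rot": [0,0,0],"fingers": 0.8},{"travel": [0,0,0],"rot": [0,0,0],"fingers": 0.8},{"travel": [0,0,0],"rot": [0,0,0],"fingers": 0.8}]' --newtons 40

```text
t: 9.8
tcp_pos: [0.5093, 0.0076, 0.0494]
tcp_rot: [0.683, 0.73, 0.006, -0.002]
wrist_force: [1.2, 31.7, 2.7]
opening: 0.133
finger_force: 45.0
```

```bash
python3 - <<'E'
from h import *
err(('scene','side'),.5144);f=lever();save(f,'side6')
cv2.imwrite('pics/side6c.png',cv2.resize(f['pixels'][160:280,190:340,::-1],(750,600),interpolation=cv2.INTER_CUBIC))
E
```

```text
9.8 [0.5093 0.0076 0.0494] [0.998 0.067 0.007] [ 1.2 31.7  2.7] 0.133 45.03418251872063
scene depth: face-line 0.0018 56 rel profile 0.006099999999999994
[138 140 141 142 142 143 143 142 141 142 143 144 144 145 146 144 136 124
 110  98  88  81  80  79  79  79  79]
side depth: face-line -0.0007 74 rel profile 0.006099999999999994
[ 97  99  99  99  99  99  96  84  73  92 128 143 145 145 145 145 131  99
  74  69  72  74  75  77  78  78  78]
lever side 57 angle 0.02121564647414815 [ 0.446 -0.023  0.058] [ 0.485 -0.009  0.071]
```

View pics/side6c.png

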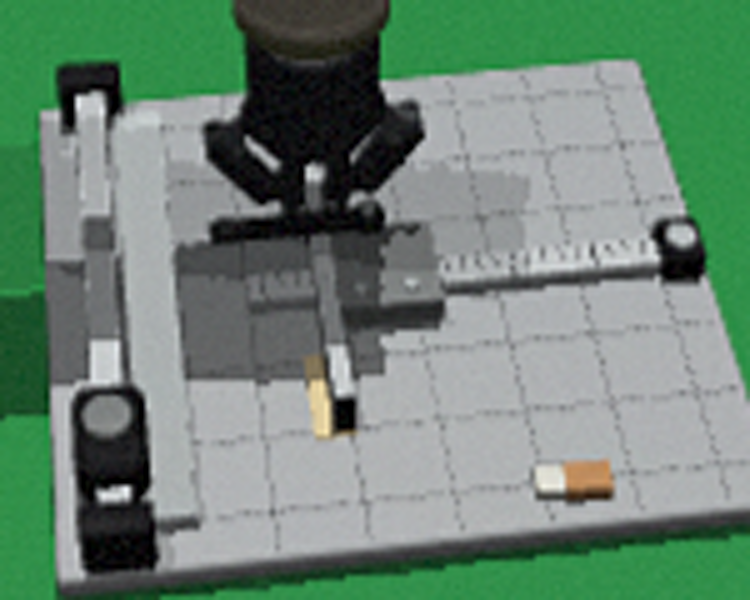

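The picture shows the lever square across the bar (215,230)–(380,215), the bar on the tape's middle at (340,390), and the eraser where it was. I'll hand in.

```bash
python3 -c "
from plant import ctrl
print(ctrl.hand_in())"
```

```text
the job is handed in; nothing more can be done
None
```

I handed the job in with the fence within about 1 mm of the pencil line by camera measurement, the lever closed against its stop and the bar gripped at about 45 N; the hand-in call returned no verdict.

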